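# Mount a keyhole carrier plate on a sloping lab rocker

## Robot

A 7-joint arm with a two-finger parallel gripper is mounted at the origin on a cart in front of the work surface, level with it; the furniture and walls round the work are solid. World frame = base frame: x ahead of the robot, y to its left, z up, the work surface at z = 0. Lengths are in m, angles in rad, forces in N, time in s.
With the tool pointing down it reaches from about 0.425 to 0.925 m from the base axis. Payload 6.8 kg.
Tool frame: the origin (TCP) lies midway between the tips of the shut fingers; the grasp point (between the pads) lies 19 mm behind it; y points along the fingers, z is the direction in which the jaws open and shut, and the axes are right-handed (so a half turn about y gives the same grasp; the last joint's range is limited). The gripper opens to 85 mm and grips with 20 to 120 N. Pads are 22 mm wide; open, the fingers measure 114 mm over their backs; the gripper's body (76 mm by 85 mm) begins 54 mm behind the grasp point. The pads swing forward as they close: fully open they stand 13 mm farther back than shut.
Start: joints at [-0.108, 0.477, 0.022, 1.555, -0.011, 1.109, -0.083], TCP at [0.675, 0, 0.231] pointing down, gripper open.
Joint ranges: [-2.96, 2.96], [-0.34, 2.1], [-1.41, 1.46], [0.24, 2.44], [-1.37, 4.51], [0.17, 1.92], [-2.96, 2.96]. Speed limits (rad/s): [2.39, 2.39, 3.14, 3.14, 3.14, 3.14, 3.14].

## Interface

Orientations are given as a unit quaternion [w, x, y, z].
In Python, from station import bot gives the robot as it stands. The module is installed in compiled form; this text tells all that it offers.
- The arm moves only by the shell command python3 -m crank 'ROWS' [FORCE]. ROWS is JSON, a list of rows, each an object with "linear": the shift along the tool's x, y, z in m, a list of three; "dr": the turn, a rotation vector about the tool's x, y, z in degrees, a list of three; "hand": the gripper command: -1 is shut, 1 is fully open, values between are in proportion. A call has 1 to 10 rows; each row is the pose to reach, as a shift and turn from the pose commanded when the call began, along the tool's axes at that moment; what a row does not reach only later rows make up. A row lasts 1/12 s, in which the tool goes at most 41.7 mm and 7.16 degrees, less where a joint would pass 70% of its speed; a pose out of reach is approached as far as the arm can. A call with a gripper value outside its range is refused whole. The fingers move at their own pace and stop on an object; FORCE is the grip in N (left out, the last holds). Time passes only in rows, so rows that repeat a pose let the fingers close. It gives the time, the measured TCP pose, the force and the opening at its end, in the units of the state.
- bot.get_obs(): the state, without advancing time (a new reading comes with each control period).
- bot.read_camera(name): name is "scene" or "side" or "wrist"; returns the picture (420x560x3 uint8, blue, green, red); there is no depth.
- bot.camera_params(name): a dict with "K" (3x3 intrinsics, pixels), "R" (3x3) and "t" (3): a world point X has camera coordinates R X + t; the wrist camera has in their place "hand_eye" (4x4, takes a point from camera to tool coordinates, whose origin is the TCP and whose axes are the tool frame's). Camera axes: x right, y down, z forward; pixel columns grow to the right and rows downward; lengths in m; the calibration is good to about 2 mm. A picture is of the moment at which its call begins: read the wrist's pose just before it. camera_params takes no time and is no camera call.
- bot.hand_in(): hands the job in, once; it reports no verdict.
Trained networks look in the newest picture that a camera, given by its name, has taken for a name from the list of things; names that differ only in an ending like _2 or _b are one class to them, and where a whole thing is asked for, a point or a joint stands for the part that bears it (a point fixed in the world has none). Each returns a list of dicts, best first, with "score" (0 to 1); they miss things now and then, are a little off and sometimes report something else, mostly with a low value. They report only what shows in the picture. A call takes as long as a camera call.
- bot.search_frame(camera, target): "extent" ([left, top, right, bottom] in pixels, round what is visible of it).
- bot.cut_out(camera, target): "pixels" (420x560 bool, what is visible of it) and "extent" ([left, top, right, bottom] in pixels, round what is visible of it).
- bot.place_of(camera, target): "xy" ([column, row] in pixels: a listed point, or the origin of a listed thing).
The state is a dict: "t": time; "q": joint angles; "joint_vel": joint speeds; "joint_torque": joint torques, N m; "eef_pos": TCP position; "tool_rot": TCP orientation; "contact_force": force on the tool from outside, world axes, zero at the start; "torque": the same for the moment, N m; "gripper_width": opening from 0.0 (shut) to 1.0 (fully open).
Only numpy, scipy, OpenCV 4.12 (cv2) and the standard library are available. Lean on these libraries where they do the work, as an engineer would, in place of code of your own. Each camera call takes 0.05 s, during which the arm holds its last target. There are 200 camera calls.

## Task

Mount the white carrier plate on the sloping deck of the lab rocker: lay it flat on the deck so that the two screw heads come up through the wide ends of its keyholes, then slide it straight down the slope as far as it goes. Then swing the black catch round until it stops, with its nose pointing straight down the slope behind the plate, so that the plate cannot slide back off. Let go of everything and do not disturb the timer, the dish and the bottle that stand nearby.

Things in the scene. Friction and masses are not known exactly. Their poses are not given: they have to be found in the camera images.
- carrier_grip (a point): Loose white plate lying flat, 100 (its x) x 140 (y) x 6 mm, 0.22 kg, rims 8 mm high on its short sides. Grip rib over its middle, 60 mm along y, 12 mm thick in x, top 48 mm above the underside. This point: in the rib over the plate's centre, 30 mm above the underside; z out of the upper face. Grasp the rib across its thickness.
- keyhole_left (a point): Left keyhole of the plate (axes as carrier_grip): this point is the centre of its wide eight-sided end, 24 mm across, on the underside, at plate x = -16, y = +45 mm. A 12 mm wide slot runs from it to +x; at its end the screw shank stops with its centre 28 mm from this point.
- keyhole_right (a point): Right keyhole of the plate, the same, at plate x = -16, y = -45 mm.
- deck_home (a point): Fixed grey metal deck of the white rocker, sloping up 30 degrees away from the robot: x up the slope, y left, z squarely out. This point on its face is where the centre of the plate's underside lies when home, axes parallel (28 mm farther up when the heads are in the wide ends). Deck from x = -66 to +136, y = -86 to +86 mm; only screws and catch stand on it.
- screw_left (a point): Foot of the left headed screw on the deck's face (axes as deck_home), at deck x = +12, y = +45 mm: shank 8 mm diameter; head 16 mm diameter, its underside 9 mm and its top 14 mm above the deck.
- screw_right (a point): Foot of the right headed screw, the same, at deck x = +12, y = -45 mm.
- catch (a joint): Angle of the black catch (rad) about the deck's z at catch_pivot, counter-clockwise from above positive. 0: closed, at its stop, nose straight down the slope (deck -x), its tip 3 mm above the home plate's upper edge. About 1.6: open, nose to deck -y. Range 0 to 1.9; stays where left (friction 0.04 N m). Starts open, clear of the plate.
- catch_pivot (a point): Point on the deck's face on the catch's axis, at deck x = +104 mm, y = 0 (axes as deck_home). The catch is a flat bar 14 mm wide, 2 to 10 mm above the deck: round nose reaching 51 mm from the axis, opposite it a tail with an upright peg; boss over the pivot 22 mm across, 14 mm high.
- catch_peg (a point): Upright black peg on the catch's tail, 12 mm diameter, 36 mm from the turning axis, top 50 mm above the deck; this point is on its axis 36 mm above the deck. z out of the deck, x from the pivot to the peg. Pinch or push it to turn the catch.
- timer: Bystander: bench timer, 67 x 63 x 19 mm, flat on the worktop; origin under its centre.
- petri_dish: Bystander: round lidded dish, 92 mm diameter, 16 mm high, on the worktop; origin under its centre.
- ethanol: Bystander: translucent bottle with orange screw cap, 56 mm diameter, 128 mm high, standing on the worktop; origin under its centre.

How it is judged:
On the way, in this order (a step that is already met when the one before it is completed fails the run):
1. the plate lies flat on the deck, screw heads through the wide ends of the keyholes (x of carrier_grip in the frame of deck_home between 0.012 and 0.036 m and y of carrier_grip in the frame of deck_home between -0.006 and 0.006 m and z of carrier_grip in the frame of deck_home between 0.027 and 0.034 m), for 0.04 s.
2. the plate has slid home down the slope, locked under the screw heads, catch still open (x of carrier_grip in the frame of deck_home between -0.004 and 0.005 m and y of carrier_grip in the frame of deck_home between -0.005 and 0.005 m and z of carrier_grip in the frame of deck_home between 0.027 and 0.034 m and angle between the z axis of carrier_grip and the z axis of deck_home, either way round below 0.07 rad and angle between the x axis of carrier_grip and the x axis of deck_home, either way round below 0.1 rad and value of joint catch above 0.6 rad), for 0.1 s.
At the end, for the whole second after the job is handed in: The plate lies flat on the deck (within 4 mm, 0.07 rad; turned under 0.1 rad), its centre at the home point within 5 mm up the slope or sideways and 4 mm down; the catch is within 0.2 rad of its closed stop; both are at rest (x of carrier_grip in the frame of deck_home between -0.004 and 0.005 m and y of carrier_grip in the frame of deck_home between -0.005 and 0.005 m and z of carrier_grip in the frame of deck_home between 0.027 and 0.034 m and angle between the z axis of carrier_grip and the z axis of deck_home, either way round below 0.07 rad and angle between the x axis of carrier_grip and the x axis of deck_home, either way round below 0.1 rad and value of joint catch below 0.2 rad and linear speed of carrier below 0.01 m/s and velocity of joint catch between -0.1 and 0.1 rad/s); the robot touches nothing.
It fails at once if the timer is shifted by more than 25 mm (distance of timer from where it was at the start of the episode above 0.025 m).
It fails at once if the dish is shifted by more than 25 mm (distance of petri_dish from where it was at the start of the episode above 0.025 m).
It fails at once if the bottle is shifted by more than 25 mm (distance of ethanol from where it was at the start of the episode above 0.025 m).
It also fails if it takes over 51 s, if anything falls off the work surface, if the arm or the gripper's body presses on something with over 40 N, if the wrist force passes 120 N, or if a joint passes its speed limit or range.

## Working session

There is one attempt and no reset: what is moved stays moved. The work goes in short steps, Python scripts to look and compute and a shell command to move; the robot and the scene stay as the last step left them, time stands still between calls to the robot, and variables do not carry over. Pictures are saved under pics/ and viewed, about 8 in all and at most 12, crops included, and the job is handed in when it is done.

```bash
mkdir -p pics; cat > h.py <<'E'
import numpy as np, cv2
from scipy.spatial.transform import Rotation as Ro
from station import bot
def cam(n,o=None):
    p=bot.camera_params(n);K=np.array(p["K"])
    if "R" in p: return K,np.array(p["R"]),np.array(p["t"])
    T=np.eye(4);q=o["tool_rot"];T[:3,:3]=Ro.from_quat([q[1],q[2],q[3],q[0]]).as_matrix();T[:3,3]=o["eef_pos"]
    M=np.linalg.inv(T@np.array(p["hand_eye"]));return K,M[:3,:3],M[:3,3]
def tri(obs):
    A=[]
    for (K,R,t),uv in obs:
        P=K@np.c_[R,t];A+= [uv[0]*P[2]-P[0],uv[1]*P[2]-P[1]]
    A=np.array(A);X=np.linalg.lstsq(A[:,:3],-A[:,3],rcond=None)[0]
    return X,[np.round(proj(c,X)-np.array(uv),1).tolist() for c,uv in obs]
def proj(c,X):
    K,R,t=c;x=K@(R@np.array(X)+t);return x[:2]/x[2]
def ray(c,uv,z):
    K,R,t=c;d=R.T@np.linalg.solve(K,[uv[0],uv[1],1]);o=-R.T@t;return o+d*(z-o[2])/d[2]
def state():
    o=bot.get_obs();q=o["tool_rot"];return o,Ro.from_quat([q[1],q[2],q[3],q[0]]).as_matrix()
E
python3 - <<'E'
from h import *
o,R=state();print(o["t"],o["eef_pos"],R.round(3).tolist(),o["gripper_width"],np.round(o["contact_force"],2))
N=["carrier_grip","keyhole_left","keyhole_right","deck_home","screw_left","screw_right","catch_pivot","catch_peg","timer","petri_dish","ethanol"]
ims=[];D={}
for c in ["scene","side","wrist"]:
    im=bot.read_camera(c);ims.append(im);C=cam(c,o);print(c,(-C[1].T@C[2]).round(3),C[1][2].round(2))
    for n in N:
        r=bot.place_of(c,n)
        if r: D.setdefault(n,[]).append((C,r[0]["xy"],round(r[0]["score"],2),c));cv2.circle(im,tuple(int(v) for v in r[0]["xy"]),2,(0,0,255),-1)
cv2.imwrite("pics/a.png",cv2.resize(np.hstack(ims[:2]),(1120,420))[:, :]) 
for i,c in enumerate("abc"): cv2.imwrite(f"pics/1{c}.png",ims[i])
for n,v in D.items():
    g=[(a,b) for a,b,s,c in v if s>.3]
    print(n,[(c,s,np.round(b).tolist()) for a,b,s,c in v], tri(g) if len(g)>1 else "")
print(bot.get_obs()["t"])
E
```

```text
0.0 [6.74390038e-01 9.77089286e-06 2.30315473e-01] [[0.0, -0.002, 1.0], [-1.0, -0.0, 0.0], [0.0, -1.0, -0.002]] 1.000932725413242 [0.23 0.33 0.23]
scene [1.374 0.419 0.681] [-0.76 -0.44 -0.49]
side [0.296 0.661 0.95 ] [ 0.23 -0.65 -0.72]
wrist [0.675 0.084 0.373] [-0.   -0.32 -0.95]
keyhole_left [('scene', 0.82, [322.0, 247.0]), ('side', 0.66, [298.0, 283.0]), ('wrist', 0.83, [105.0, 173.0])] (array([0.46596868, 0.02445426, 0.00437947]), [[0.3, 1.3], [1.1, -2.3], [-0.2, -7.3]])
keyhole_right [('scene', 0.78, [292.0, 238.0]), ('side', 0.66, [305.0, 252.0]), ('wrist', 0.55, [123.0, 234.0])] (array([ 0.47642767, -0.06132708,  0.01208865]), [[-0.1, 0.5], [0.1, -0.7], [-1.9, -2.0]])
deck_home [('scene', 0.73, [218.0, 190.0]), ('side', 0.86, [343.0, 166.0])] (array([ 0.45031062, -0.33006927,  0.07648036]), [[-0.7, -1.1], [-0.2, 1.2]])
screw_left [('scene', 0.53, [230.0, 191.0]), ('side', 0.84, [333.0, 174.0]), ('wrist', 0.69, [111.0, 404.0])] (array([ 0.46583915, -0.27390152,  0.09026444]), [[-0.1, 0.0], [-0.1, 0.7], [0.0, 3.2]])
screw_right [('scene', 0.58, [391.0, 252.0]), ('side', 0.8, 
[... 399 characters left out ...]
)
timer [('scene', 0.59, [390.0, 252.0]), ('side', 0.95, [314.0, 351.0])] (array([0.38308947, 0.18623928, 0.00170696]), [[1.0, 0.9], [0.6, -1.4]])
petri_dish [('scene', 0.98, [286.0, 299.0]), ('side', 0.59, [215.0, 265.0]), ('wrist', 0.68, [276.0, 153.0])] (array([ 0.68190601,  0.0408815 , -0.00294621]), [[0.5, 0.5], [0.7, -0.8], [2.3, -1.8]])
ethanol [('scene', 0.73, [249.0, 270.0]), ('side', 0.71, [247.0, 229.0]), ('wrist', 0.67, [248.0, 246.0])] (array([ 0.64454144, -0.08570172,  0.0056433 ]), [[0.1, -0.4], [0.2, 0.4], [2.3, 0.8]])
carrier_grip [('side', 0.82, [302.0, 255.0]), ('wrist', 0.56, [115.0, 211.0])] (array([ 0.47937639, -0.03138533,  0.0283431 ]), [[-0.5, 0.6], [-1.6, 3.3]])
1.8
```

View images.

```bash
python3 - <<'E'
import cv2,numpy as np
a,b,c=[cv2.imread(f"pics/1{k}.png") for k in "abc"]
f=lambda i,x0,y0,w,h:cv2.resize(i[y0:y0+h,x0:x0+w],(400,300),interpolation=cv2.INTER_CUBIC)
cv2.imwrite("pics/m1.png",np.vstack([np.hstack([f(a,0,0,560,420),f(b,0,0,560,420)]),np.hstack([f(c,0,0,560,420),f(b,220,80,200,150)])]))
E
```

```text
(no output)
```

View pics/m1.png

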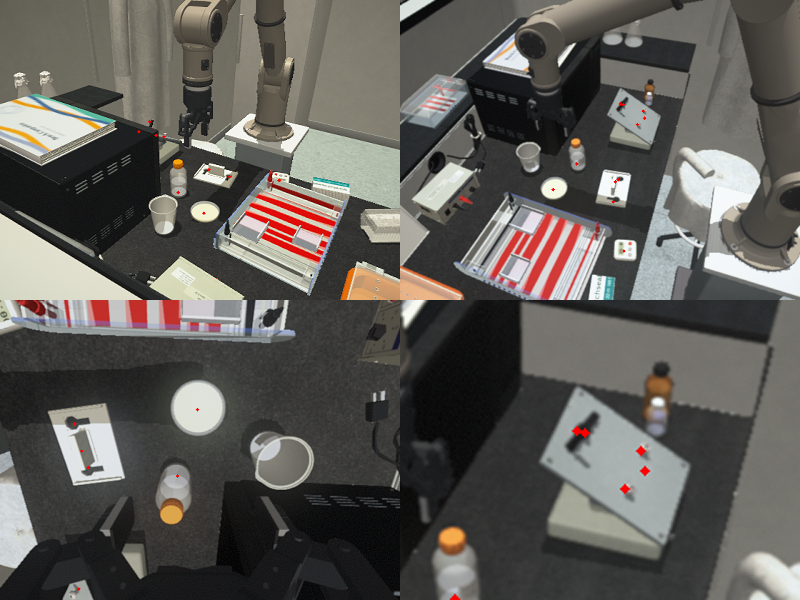

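The scene, side and wrist views agree: plate near (0.48, -0.02) with wide keyhole ends toward the robot. The rocker is at about (0.45, -0.33), with its deck rising away and the catch open. Next I look at the plate from close by.

```bash
python3 -m crank '[{"linear":[0,0,-0.04],"dr":[0,0,0],"hand":1},{"linear":[0,0,-0.08],"dr":[0,0,0],"hand":1},{"linear":[0,0,-0.12],"dr":[0,0,0],"hand":1},{"linear":[0,0,-0.16],"dr":[0,0,0],"hand":1},{"linear":[0.01,0,-0.195],"dr":[0,0,0],"hand":1},{"linear":[0.01,0,-0.195],"dr":[0,0,0],"hand":1},{"linear":[0.01,0,-0.195],"dr":[0,0,0],"hand":1}]'
cat >> h.py <<'E'
def look(names,cams=("wrist",),save=None):
    D={}
    for c in cams:
        o,_=state();im=bot.read_camera(c);C=cam(c,o)
        if save: cv2.imwrite(f"pics/{save}_{c}.png",im)
        for n in names:
            r=bot.place_of(c,n)
            D[c,n]=(C,r[0]["xy"],r[0]["score"]) if r else None
    return D
E
python3 - <<'E'
from h import *
o,R=state();print(o["t"],o["eef_pos"],R.round(3).tolist())
import pickle
D=look(["carrier_grip","keyhole_left","keyhole_right"],save="2");pickle.dump(D,open("v1.pkl","wb"))
z={"carrier_grip":.03,"keyhole_left":0,"keyhole_right":0}
for k,v in D.items(): print(k,v and (v[1],v[2],ray(v[0],v[1],z[k[1]])))
E
```

```text
t: 2.38
eef_pos: [0.4786, -0.0106, 0.2317]
tool_rot: [-0.5, 0.5, -0.5, 0.5]
contact_force: [0.6, 1.0, 1.2]
gripper_width: 1.0
2.3833 [ 0.4785899  -0.01062589  0.23172833] [[-0.001, 0.0, 1.0], [-1.0, -0.0, -0.001], [0.0, -1.0, 0.0]]
('wrist', 'carrier_grip') ([273.3, 201.4], 0.94, array([ 0.48014699, -0.02504375,  0.03      ]))
('wrist', 'keyhole_left') ([259.0, 161.7], 0.91, array([0.46232791, 0.01803982, 0.        ]))
('wrist', 'keyhole_right') ([268.2, 226.5], 0.87, array([ 0.47342801, -0.0688024 ,  0.        ]))
```

View pics/2_wrist.png

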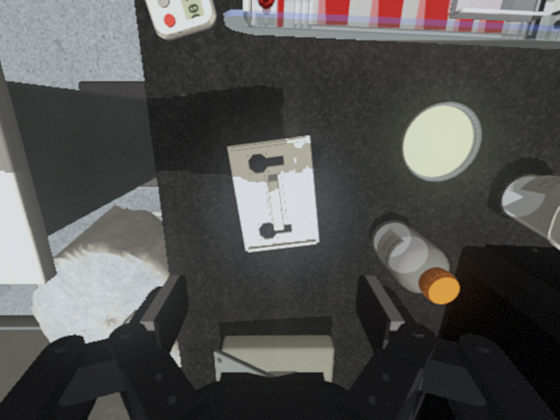

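The plate at pixels (228-318, 137-250) has its wide keyhole ends on the left (toward the robot). The rib sits at about (275, 205), yaw about +7°. Nothing stands in the way, so I align, descend halfway and check.

```bash
python3 -m crank '[{"linear":[0.014,0.03,0.0035],"dr":[0,-4,0],"hand":1},{"linear":[0.014,0.065,0.0035],"dr":[0,-7.3,0],"hand":1},{"linear":[0.014,0.1,0.0035],"dr":[0,-7.3,0],"hand":1},{"linear":[0.014,0.11,0.0035],"dr":[0,-7.3,0],"hand":1},{"linear":[0.014,0.11,0.0035],"dr":[0,-7.3,0],"hand":1}]'
python3 - <<'E'
from h import *
import pickle
o,R=state();print(o["eef_pos"],R.round(3).tolist())
D=look(["carrier_grip","keyhole_left","keyhole_right"],save="3");V=pickle.load(open("v1.pkl","rb"))
z={"carrier_grip":.03,"keyhole_left":0,"keyhole_right":0}
for k,v in D.items():
  if v: print(k,(v[1],round(v[2],2),ray(v[0],v[1],z[k[1]])),tri([v[:2],V[k][:2]]))
E
```

```text
t: 3.0
eef_pos: [0.4821, -0.0238, 0.1187]
tool_rot: [-0.529, 0.532, -0.469, 0.466]
contact_force: [-0.2, -0.6, 0.2]
gripper_width: 1.005
[ 0.4821238  -0.02384128  0.11874601] [[0.127, -0.006, 0.992], [-0.992, -0.0, 0.127], [-0.0, -1.0, -0.006]]
('wrist', 'carrier_grip') ([273.4, 223.9], 0.91, array([ 0.48298054, -0.02504207,  0.03      ])) (array([ 0.48118021, -0.02000707,  0.04540504]), [[-1.5, 0.6], [1.0, -0.5]])
('wrist', 'keyhole_right') ([256.8, 254.6], 0.94, array([ 0.47244366, -0.06973797,  0.        ])) (array([ 0.47298137, -0.06630854,  0.00675026]), [[0.6, -0.0], [-0.4, 0.1]])
```

View pics/3_wrist.png

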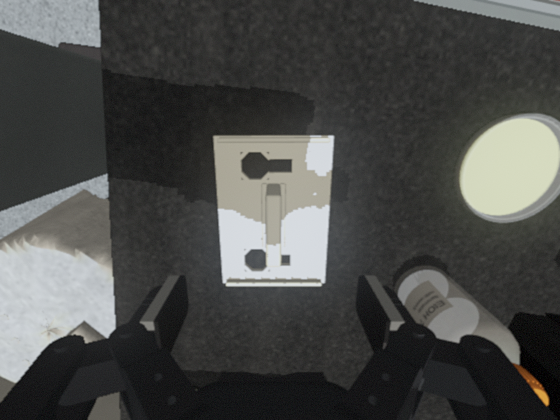

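Plate edges are parallel to the image axes and the rib at (274, 215) is centred between the fingers, so I descend and grip.

```bash
python3 -m crank '[{"linear":[0.001,0.04,0],"dr":[0,0,0],"hand":1},{"linear":[0.001,0.075,0],"dr":[0,0,0],"hand":1},{"linear":[0.001,0.1,0],"dr":[0,0,0],"hand":1},{"linear":[0.001,0.106,0],"dr":[0,0,0],"hand":0.2},{"linear":[0.001,0.106,0],"dr":[0,0,0],"hand":-1},{"linear":[0.001,0.106,0],"dr":[0,0,0],"hand":-1},{"linear":[0.001,0.106,0],"dr":[0,0,0],"hand":-1},{"linear":[0.001,0.106,0],"dr":[0,0,0],"hand":-1},{"linear":[0.001,0.106,0],"dr":[0,0,0],"hand":-1},{"linear":[0.001,0.106,0],"dr":[0,0,0],"hand":-1}]' 60
python3 -m crank '[{"linear":[0,0,0],"dr":[0,0,0],"hand":-1},{"linear":[0,-0.03,0],"dr":[0,0,0],"hand":-1},{"linear":[0,-0.07,0],"dr":[0,0,0],"hand":-1},{"linear":[0,-0.11,0],"dr":[0,0,0],"hand":-1},{"linear":[0,-0.15,0],"dr":[0,0,0],"hand":-1},{"linear":[0,-0.19,0],"dr":[0,0,0],"hand":-1},{"linear":[0,-0.22,0],"dr":[0,0,0],"hand":-1},{"linear":[0,-0.22,0],"dr":[0,0,0],"hand":-1},{"linear":[0,-0.22,0],"dr":[0,0,0],"hand":-1}]'
python3 - <<'E'
from h import *
import pickle
o,R=state();print(o["t"],o["eef_pos"],o["gripper_width"])
D=look(["deck_home","screw_left","screw_right","catch_pivot","catch_peg"],("scene","side"),save="4")
E=look(["carrier_grip","keyhole_left","keyhole_right","deck_home","screw_left"],save="4")
for k,v in E.items(): print(k,v and (v[1],round(v[2],2)))
pickle.dump(D,open("deck.pkl","wb"))
for n in ["deck_home","screw_left","screw_right","catch_pivot","catch_peg"]:
  a,b=D["scene",n],D["side",n]; print(n,a and (a[1],round(a[2],2)),b and (b[1],round(b[2],2)),a and b and tri([a[:2],b[:2]]))
i=[cv2.imread(f"pics/4_{c}.png") for c in ("scene","side","wrist")]
cv2.imwrite("pics/m4.png",np.hstack([cv2.resize(i[0][120:270,130:330],(400,300),interpolation=cv2.INTER_CUBIC),cv2.resize(i[2],(400,300))]))
E
```

```text
t: 4.03
eef_pos: [0.4845, -0.025, 0.0168]
tool_rot: [0.531, -0.53, 0.467, -0.468]
contact_force: [-1.3, -0.3, 9.3]
gripper_width: 0.133
t: 4.78
eef_pos: [0.4844, -0.0249, 0.2373]
tool_rot: [0.532, -0.53, 0.466, -0.468]
contact_force: [-1.2, 0.4, -2.8]
gripper_width: 0.13
4.7833 [ 0.48444332 -0.0249471   0.23726115] 0.1300764515091679
('wrist', 'carrier_grip') ([272.9, 295.1], 0.81)
('wrist', 'keyhole_left') None
('wrist', 'keyhole_right') None
('wrist', 'deck_home') None
('wrist', 'screw_left') None
deck_home ([216.8, 189.0], 0.67) ([342.4, 173.0], 0.59) (array([ 0.4479353 , -0.32840965,  0.06640002]), [[1.7, 2.3], [0.4, -2.7]])
screw_left ([229.6, 192.4], 0.68) ([333.0, 173.4], 0.58) (array([ 0.4657708 , -0.27673054,  0.08910768]), [[-0.8, -1.2], [-0.3, 1.4]])
screw_right None ([338.2, 156.9], 0.72) None
catch_pivot ([197.2, 181.4], 0.53) None None
catch_peg ([229.5, 192.4], 0.56) ([344.5, 169.5], 0.72) (array([ 0.44043845, -0.30198463,  0.07876411]), [[-2.4, -3.6], [-0.8, 4.1]])
```

View pics/m4.png

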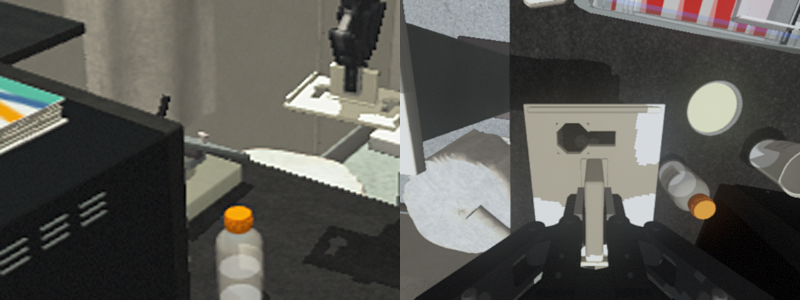

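The plate is held squarely, with its left keyhole visible at about (578, 138) in the right-hand tile. The black box hides the deck from the scene camera, so I rotate the wrist by +83° to see the deck beside the plate.

```bash
python3 -m crank '[{"linear":[0,-0.02,0],"dr":[0,-7,0],"hand":-1},{"linear":[0.01,-0.04,0],"dr":[0,-14,0],"hand":-1},{"linear":[0.02,-0.06,0],"dr":[0,-21,0],"hand":-1},{"linear":[0.03,-0.08,0],"dr":[0,-28,0],"hand":-1},{"linear":[0.04,-0.1,0],"dr":[0,-35,0],"hand":-1},{"linear":[0.05,-0.12,0],"dr":[0,-42,0],"hand":-1},{"linear":[0.05,-0.12,0],"dr":[0,-49,0],"hand":-1},{"linear":[0.05,-0.12,0],"dr":[0,-56,0],"hand":-1},{"linear":[0.05,-0.12,0],"dr":[0,-63,0],"hand":-1},{"linear":[0.05,-0.12,0],"dr":[0,-70,0],"hand":-1}]'
python3 -m crank '[{"linear":[0,0,0],"dr":[0,-7,0],"hand":-1},{"linear":[0,0,0],"dr":[0,-13,0],"hand":-1},{"linear":[0,0,0],"dr":[0,-13,0],"hand":-1},{"linear":[0,0,0],"dr":[0,-13,0],"hand":-1}]'
python3 - <<'E'
from h import *
import pickle
o,R=state();print(o["t"],o["eef_pos"],R.round(3).tolist(),o["q"].round(2) if hasattr(o["q"],"round") else o["q"])
N=["deck_home","screw_left","screw_right","catch_pivot","catch_peg"]
D=look(N,("wrist","side"),save="5");pickle.dump(D,open("d5.pkl","wb"))
for n in N:
  a,b=D["wrist",n],D["side",n]; print(n,a and (a[1],round(a[2],2)),b and (b[1],round(b[2],2)),a and b and tri([a[:2],b[:2]]))
E
```

```text
t: 6.52
eef_pos: [0.4899, -0.0747, 0.3554]
tool_rot: [0.703, -0.703, 0.076, -0.076]
contact_force: [-1.1, -0.9, -2.6]
gripper_width: 0.132
t: 6.85
eef_pos: [0.4899, -0.0746, 0.3552]
tool_rot: [0.707, -0.707, -0.001, 0.001]
contact_force: [-0.3, 0.2, -2.4]
gripper_width: 0.131
6.85 [ 0.48989654 -0.07460031  0.35524561] [[1.0, -0.0, -0.002], [0.002, 0.0, 1.0], [-0.0, -1.0, 0.0]] [ 0.06  0.08 -0.04  1.8   0.    1.26  1.59]
deck_home ([95.7, 149.6], 0.93) ([341.7, 167.8], 0.6) (array([ 0.4496299 , -0.31036152,  0.09056123]), [[-0.1, -0.9], [-0.2, -0.0]])
screw_left ([127.9, 159.4], 0.87) ([333.3, 172.6], 0.7) (array([ 0.46114602, -0.25771604,  0.11455269]), [[0.1, 0.6], [0.1, 0.0]])
screw_right ([60.2, 162.2], 0.82) ([337.8, 155.6], 0.72) (array([ 0.47244647, -0.36964049,  0.08027306]), [[0.3, 2.3], [0.5, 0.1]])
catch_pivot ([83.9, 228.7], 0.75) None None
catch_peg ([96.2, 224.8], 0.85) ([248.7, 228.6], 0.27) (array([ 1.29760476, -1.53275638, -1.8116447 ]), [[-0.1, 3.0], [1.1, 0.6]])
```

View pics/5_wrist.png

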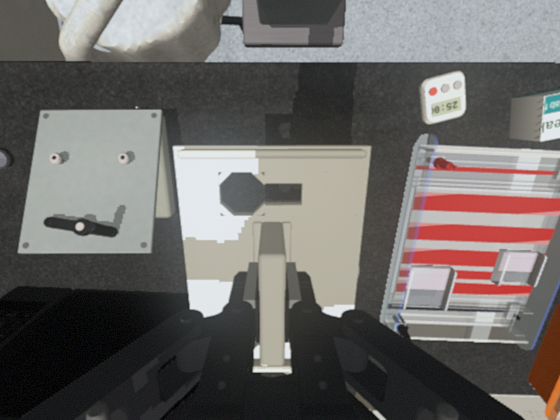

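The wrist view shows the whole deck: corners at about (42,110), (161,110), (152,252) and (19,252), screws at (56,158) and (125,158), catch pivot at (81,227). I fit the deck pose using corners, screws and both cameras.

```bash
cat > fit.py <<'E'
from h import *
import pickle
from scipy.optimize import least_squares
def corners(im,seed,lo=12):
    g=cv2.GaussianBlur(im,(3,3),0);m=np.zeros((422,562),np.uint8)
    cv2.floodFill(g.copy(),m,seed,0,(lo,)*3,(lo,)*3,4|cv2.FLOODFILL_MASK_ONLY|cv2.FLOODFILL_FIXED_RANGE|(255<<8))
    m=cv2.morphologyEx(m[1:-1,1:-1],cv2.MORPH_CLOSE,np.ones((9,9)))
    c=max(cv2.findContours(m,0,1)[0],key=cv2.contourArea);h=cv2.convexHull(c)
    for e in np.arange(.01,.2,.005):
        a=cv2.approxPolyDP(h,e*cv2.arcLength(h,True),True)
        if len(a)==4: break
    return a[:,0].astype(float),cv2.contourArea(h)
if __name__=="__main__":
    D=pickle.load(open("d5.pkl","rb"));im=cv2.imread("pics/5_wrist.png");sd=cv2.imread("pics/5_side.png")
    cw,aw=corners(im,(90,190),30);print("wrist",cw,aw)
    u=D["side","deck_home"][1];cs,as_=corners(sd,(int(u[0])-4,int(u[1])-5),30);print("side",cs,as_)
    W,S=D["wrist","deck_home"][0],D["side","deck_home"][0]
    pts=dict(screw_left=(.012,.045,0),screw_right=(.012,-.045,0),deck_home=(0,0,0),catch_pivot=(.104,0,0))
    cor=np.array([[-.066,.086,0],[.136,.086,0],[.136,-.086,0],[-.066,-.086,0]])
    def res(p,full=False):
        R=Ro.from_euler("zy",[p[3],-p[4]]).as_matrix();r=[];lab=[]
        for c,cc,w,l in ((W,cw,1,"w"),(S,cs,1 if as_>1500 else 0,"s")):
            for X in cor:
                q=proj(c,p[:3]+R@X);d=cc-q;d=d[np.argmin((d**2).sum(1))];r.append(d*w);lab.append(l+"corner")
        for (cn,n),v in D.items():
            if v and n in pts: r.append((np.array(v[1])-proj(v[0],p[:3]+R@np.array(pts[n])))*.7);lab.append(cn+n)
        r.append([(p[4]-np.pi/6)*200,0])
        if full: 
            for l,x in zip(lab,r): print(l,np.round(x,1))
        return np.ravel(r)
    s=least_squares(res,[.45,-.32,.08,0,np.pi/6],loss="soft_l1");res(s.x,True);print(s.x,np.degrees(s.x[3:]))
    np.save("deck.npy",s.x)
E
python3 fit.py
```

```text
wrist [[159. 110.]
 [150. 251.]
 [ 19. 252.]
 [ 41. 111.]] 17892.0
side [[293. 142.]
 [352. 199.]] 2713.0
wcorner [-0.6  0.1]
wcorner [-0.   0.3]
wcorner [ 0.8 -0.1]
wcorner [1.2 0. ]
scorner [ 0.5 -3.5]
scorner [  3.2 -19.1]
scorner [-14.6  18.8]
scorner [-11.9  36.8]
wristdeck_home [ 0.5 -2.8]
wristscrew_left [ 0.9 -1.4]
wristscrew_right [-1.   0.1]
wristcatch_pivot [-2.1  1.1]
sidedeck_home [ 1.8 -0.5]
sidescrew_left [ 1.1 -2.9]
sidescrew_right [-1.  -0.4]
[ 0.45773607 -0.32040934  0.07687383  0.01187066  0.52354851] [ 0.68013889 29.99711978]
```

```bash
sed -i 's/1 if as_>1500 else 0,"s"/0,"s"/' fit.py; python3 fit.py | tail -9; python3 - <<'E'
from h import *
import pickle
p=np.load("deck.npy");D=pickle.load(open("d5.pkl","rb"));R=Ro.from_euler("zy",[p[3],-p[4]]).as_matrix()
o=[]
for c,(x0,y0,w,h) in (("wrist",(0,90,200,180)),("side",(270,110,125,113))):
    im=cv2.imread(f"pics/5_{c}.png")[y0:y0+h,x0:x0+w];s=400/w;im=cv2.resize(im,(400,360),interpolation=cv2.INTER_CUBIC)
    f=lambda X:tuple(int(v) for v in ((proj(D[c,"deck_home"][0],p[:3]+R@np.array(X))+.5-[x0,y0])*s))
    q=[f(X) for X in ([-.066,.086,0],[.136,.086,0],[.136,-.086,0],[-.066,-.086,0])]
    for i in range(4): cv2.line(im,q[i],q[(i+1)%4],(0,0,255),1)
    for X in ([.012,.045,14e-3],[.012,-.045,14e-3],[.104,0,.014],[.104,.036,.05]): cv2.circle(im,f(X),3,(0,255,0),1)
    o.append(im)
cv2.imwrite("pics/m5.png",np.hstack(o))
E
```

```text
scorner [-0.  0.]
wristdeck_home [ 0.5 -2.7]
wristscrew_left [ 0.9 -1.3]
wristscrew_right [-1.   0.2]
wristcatch_pivot [-2.  1.]
sidedeck_home [ 1.8 -0.5]
sidescrew_left [ 1.1 -2.9]
sidescrew_right [-1.1 -0.3]
[ 0.45753744 -0.32001626  0.07744855  0.01137375  0.52350119] [ 0.65166814 29.9944086 ]
```

View pics/m5.png

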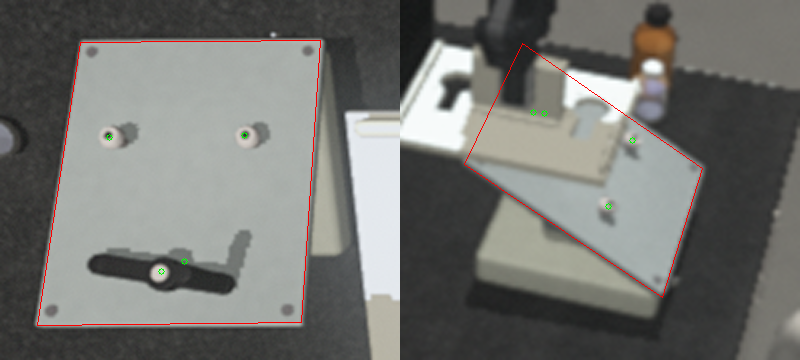

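The fitted deck outline matches both views: red edges lie on the deck edges and green marks on both screw heads and the boss. Slope is 30° and yaw 0.65°. The catch is at about 1.4 rad, clear. Now I measure the plate's pose in the hand and compute the target.

```bash
cat > tgt.py <<'E'
from h import *
import sys
p=np.load("deck.npy");Rd=Ro.from_euler("zy",[p[3],-p[4]]).as_matrix()
def handray(uv,y):
    P=bot.camera_params("wrist");H=np.array(P["hand_eye"]);d=H[:3,:3]@np.linalg.solve(np.array(P["K"]),[*uv,1]);o=H[:3,3];return o+d*(y-o[1])/d[1]
# tool axes for plate aligned with deck: z=deck x, y=-deck z, x=-deck y
Rt=np.c_[-Rd[:,1],-Rd[:,2],Rd[:,0]]
def deckpose():
    o,R=state();e=Rd.T@(np.array(o["eef_pos"])-p[:3]);return o,R,e
def delta(x,y,z,off=(0,0)):  # plate centre wanted (x,y), underside height z ; rows in current tool axes
    o,R,e=deckpose();T=p[:3]+Rd@np.array([x-off[0],y-off[1],z+.0168])
    print("t",o["t"],"tcp in deck mm",(e*1000).round(1),"linear",(R.T@(T-o["eef_pos"])).round(4),"dr",np.degrees(Ro.from_matrix(R.T@Rt).as_rotvec()).round(2))
E
python3 - <<'E'
from tgt import *
for uv,y,w in (((243,193.5),.0108,"keyL top exp x-.045 z-.016"),((174,147),.0088,"corner exp x-.07 z-.05"),((371,147),.0088,"corner exp -.07,.05")): print(w,handray(uv,y).round(4))
delta(.03,0,.06)
E
```

```text
keyL top exp x-.045 z-.016 [-0.0441  0.0108 -0.0145]
corner exp x-.07 z-.05 [-0.0685  0.0088 -0.0479]
corner exp -.07,.05 [-0.0685  0.0088  0.0503]
t 7.45 tcp in deck mm [169.8 243.5 224.4] linear [-0.0461  0.1964 -0.2449] dr [ 23.29  87.4  -23.68]
```

```bash
python3 -m crank '[{"linear":[-0.009,0.003,-0.025],"dr":[1.66,6.24,-1.69],"hand":-1},{"linear":[-0.018,0.008,-0.05],"dr":[3.33,12.5,-3.38],"hand":-1},{"linear":[-0.027,0.016,-0.075],"dr":[5,18.7,-5.07],"hand":-1},{"linear":[-0.036,0.026,-0.1],"dr":[6.65,25,-6.77],"hand":-1},{"linear":[-0.045,0.04,-0.125],"dr":[8.3,31.2,-8.46],"hand":-1},{"linear":[-0.054,0.055,-0.15],"dr":[10,37.5,-10.15],"hand":-1},{"linear":[-0.063,0.07,-0.175],"dr":[11.65,43.7,-11.84],"hand":-1},{"linear":[-0.072,0.085,-0.2],"dr":[13.3,50,-13.5],"hand":-1},{"linear":[-0.081,0.1,-0.225],"dr":[15,56.2,-15.2],"hand":-1},{"linear":[-0.091,0.118,-0.245],"dr":[16.64,62.4,-16.9],"hand":-1}]'
python3 - <<'E'
from tgt import *
delta(.028,0,.15,(.0013,-.0012)); print(np.round(state()[0]["q"],2))
E
```

```text
t: 8.28
eef_pos: [0.3999, -0.3228, 0.2376]
tool_rot: [0.687, -0.493, 0.264, -0.464]
contact_force: [0.6, -0.2, -3.3]
gripper_width: 0.132
t 8.2833 tcp in deck mm [ 30.1  -3.2 167.6] linear [-0.0052  0.0016 -0.0011] dr [ 6.54 24.68 -6.51]
[ 0.48  0.11  0.31  2.11 -0.54  0.77  1.61]
```

```bash
python3 -m crank '[{"linear":[-0.001,0,0],"dr":[1.6,6.1,-1.6],"hand":-1},{"linear":[-0.003,0,0],"dr":[3.3,12.3,-3.2],"hand":-1},{"linear":[-0.004,0,-0.001],"dr":[4.9,18.5,-4.9],"hand":-1},{"linear":[-0.005,0.001,-0.001],"dr":[6.5,24.7,-6.5],"hand":-1},{"linear":[-0.005,0.001,-0.001],"dr":[6.5,24.7,-6.5],"hand":-1},{"linear":[-0.005,0.001,-0.001],"dr":[6.5,24.7,-6.5],"hand":-1}]'
python3 - <<'E'
from tgt import *
delta(.028,0,.05,(.0013,-.0012)); print(np.round(state()[0]["q"],2))
E
```

```text
t: 8.78
eef_pos: [0.3973, -0.3156, 0.2355]
tool_rot: [0.617, -0.36, 0.35, -0.606]
contact_force: [0.3, -0.1, -2.9]
gripper_width: 0.129
t 8.7833 tcp in deck mm [ 26.9   4.2 167. ] linear [0.0035 0.1002 0.0002] dr [ 0.25  0.48 -0.32]
[ 0.47  0.05  0.32  2.24 -0.71  0.6   1.35]
```

```bash
python3 -m crank '[{"linear":[0.001,0.03,0],"dr":[0.2,0.5,-0.3],"hand":-1},{"linear":[0.003,0.065,0],"dr":[0.2,0.5,-0.3],"hand":-1},{"linear":[0.0035,0.1,0],"dr":[0.2,0.5,-0.3],"hand":-1},{"linear":[0.0035,0.115,0],"dr":[0.2,0.5,-0.3],"hand":-1},{"linear":[0.0035,0.115,0],"dr":[0.2,0.5,-0.3],"hand":-1},{"linear":[0.0035,0.115,0],"dr":[0.2,0.5,-0.3],"hand":-1}]'
python3 - <<'E'
from tgt import *
delta(.028,0,.016,(.0013,-.0012)); print(np.round(state()[0]["q"],2))
o,R=state();C=cam("wrist",o);im=bot.read_camera("wrist")
for X in ([.012,.045,.014],[.012,.045,.0]):
  u=proj(C,p[:3]+Rd@np.array(X));print("screwL pred",u);
T=o["eef_pos"];k=[-.045+.0012,.0108,-.016+.0013];u2=proj(C,T+R@np.array(k));print("key top pred",u2)
cv2.imwrite("pics/6.png",cv2.resize(im[60:360,160:400],(640,800)) if 0 else cv2.resize(im[60:300,140:460],(800,600),interpolation=cv2.INTER_CUBIC))
E
```

```text
t: 9.28
eef_pos: [0.4553, -0.319, 0.1354]
tool_rot: [0.614, -0.357, 0.351, -0.61]
contact_force: [0.3, -0.7, -2.4]
gripper_width: 0.133
t 9.2833 tcp in deck mm [27.   0.7 51.3] linear [-0.0005  0.0185 -0.0003] dr [ 0.06 -0.07 -0.04]
[ 0.52  0.3   0.19  2.25 -1.14  0.42  1.73]
screwL pred [247.71685659 183.42815015]
screwL pred [249.38653444 178.80084923]
key top pred [244.53778878 195.25191176]
```

View pics/6.png

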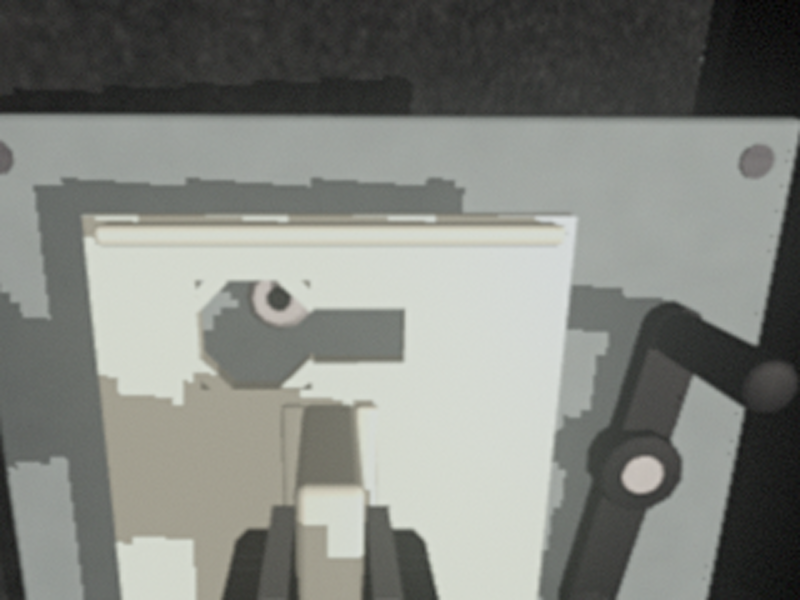

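The left screw head shows through the wide end at crop (278,299), i.e. image (251,180), with the octagon centre at image (243,194). It is slightly off prediction by about +2 mm up-slope and +1 mm left. I correct, go to just above the heads and look again.

```bash
python3 -m crank '[{"linear":[-0.0015,0.008,0.0017],"dr":[0,0,0],"hand":-1},{"linear":[-0.0015,0.0165,0.0017],"dr":[0,0,0],"hand":-1},{"linear":[-0.0015,0.0165,0.0017],"dr":[0,0,0],"hand":-1},{"linear":[-0.0015,0.0165,0.0017],"dr":[0,0,0],"hand":-1}]'
python3 - <<'E'
from tgt import *
delta(.028,0,.0,(.0013,-.0012))
o,R=state();C=cam("wrist",o);im=bot.read_camera("wrist")
for X in ([.012,.045,.014],[.012,.045,.0]):
  u=proj(C,p[:3]+Rd@np.array(X));print("screwL pred",u);
T=o["eef_pos"];print("key top pred",proj(C,T+R@np.array([-.045+.0012,.0108,-.016+.0013])), "per 2mm z",proj(C,T+R@np.array([-.0438,.0108,-.0127])))
cv2.imwrite("pics/7.png",cv2.resize(im[120:270,180:380],(800,600),interpolation=cv2.INTER_CUBIC))
E
```

```text
t: 9.67
eef_pos: [0.4646, -0.3182, 0.1237]
tool_rot: [0.614, -0.356, 0.35, -0.612]
contact_force: [0.1, 0.3, -2.4]
gripper_width: 0.132
t 9.6667 tcp in deck mm [29.3  1.5 36.5] linear [ 0.0003  0.0197 -0.0026] dr [-0.08 -0.15  0.11]
screwL pred [241.52823059 190.58839082]
screwL pred [243.71429077 185.03437061]
key top pred [244.54092471 195.25054518] per 2mm z [248.29503312 195.25015129]
```

View pics/7.png

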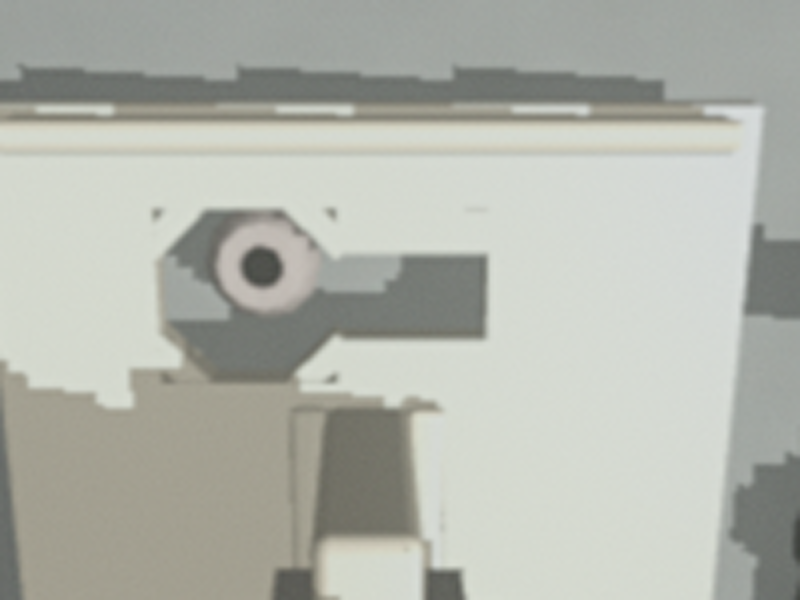

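Head at crop (268,265), octagon centre at (250,295). After removing parallax, about 1.8 mm up-slope and 2 mm left are still needed. I correct and lower gently.

```bash
python3 -m crank '[{"linear":[-0.002,0.001,0.0018],"dr":[0,0,0],"hand":-1},{"linear":[-0.002,0.004,0.0018],"dr":[0,0,0],"hand":-1},{"linear":[-0.002,0.008,0.0018],"dr":[0,0,0],"hand":-1},{"linear":[-0.002,0.012,0.0018],"dr":[0,0,0],"hand":-1},{"linear":[-0.002,0.012,0.0018],"dr":[0,0,0],"hand":-1}]'
python3 - <<'E'
from tgt import *
delta(.028,0,.0,(.0013,-.0012))
im=bot.read_camera("wrist")
cv2.imwrite("pics/8.png",cv2.resize(im[120:270,180:380],(800,600),interpolation=cv2.INTER_CUBIC))
E
```

```text
t: 10.13
eef_pos: [0.4721, -0.3155, 0.1132]
tool_rot: [0.614, -0.356, 0.351, -0.611]
contact_force: [-5.7, 1.5, 8.0]
gripper_width: 0.132
t 10.1333 tcp in deck mm [30.6  4.2 23.7] linear [ 0.003   0.0069 -0.0039] dr [-0.07 -0.22  0.02]
```

View pics/8.png

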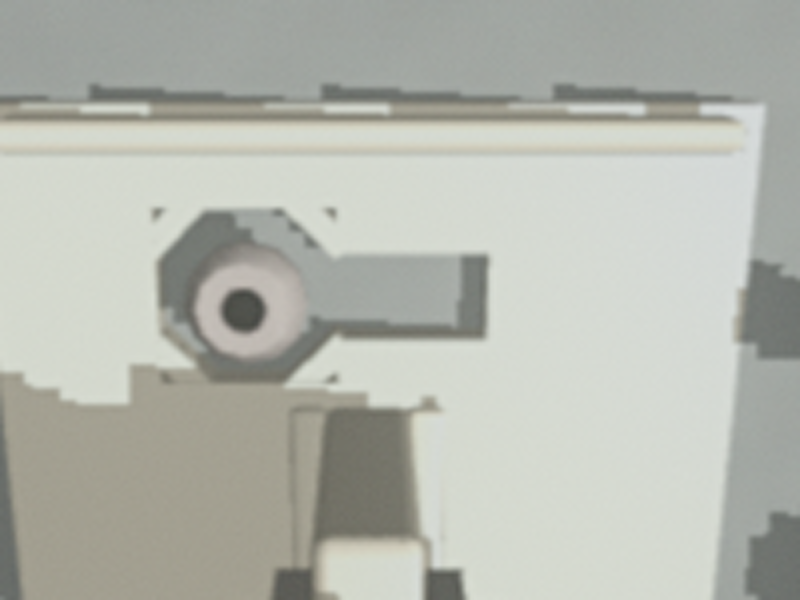

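The head is centred in the octagon (within 1 mm). I shift 0.7 mm right and lower further, watching the force.

```bash
python3 -m crank '[{"linear":[0.0007,0.001,0],"dr":[0,0,0],"hand":-1},{"linear":[0.0007,0.002,0],"dr":[0,0,0],"hand":-1},{"linear":[0.0007,0.002,0],"dr":[0,0,0],"hand":-1}]'
python3 - <<'E'
from tgt import *
delta(.028,0,.0,(.0013,-.0012));o,R=state();print("force tool",(R.T@o["contact_force"]).round(1),"mom",(R.T@o["torque"]).round(2))
o,R=state();bot.read_camera("side")
im=bot.read_camera("side");u=proj(cam("side"),p[:3]).astype(int);print(u)
cv2.imwrite("pics/9.png",cv2.resize(im[u[1]-60:u[1]+60,u[0]-80:u[0]+80],(800,600),interpolation=cv2.INTER_CUBIC))
E
```

```text
t: 10.43
eef_pos: [0.4722, -0.3155, 0.1132]
tool_rot: [0.615, -0.355, 0.35, -0.611]
contact_force: [-24.3, 10.7, 35.8]
gripper_width: 0.133
t 10.4333 tcp in deck mm [30.7  4.2 23.6] linear [ 0.003   0.0068 -0.004 ] dr [-0.2  -0.22 -0.07]
force tool [-10.8 -43.2  -3. ] mom [-1.26 -0.07  2.04]
[339 168]
```

View pics/9.png

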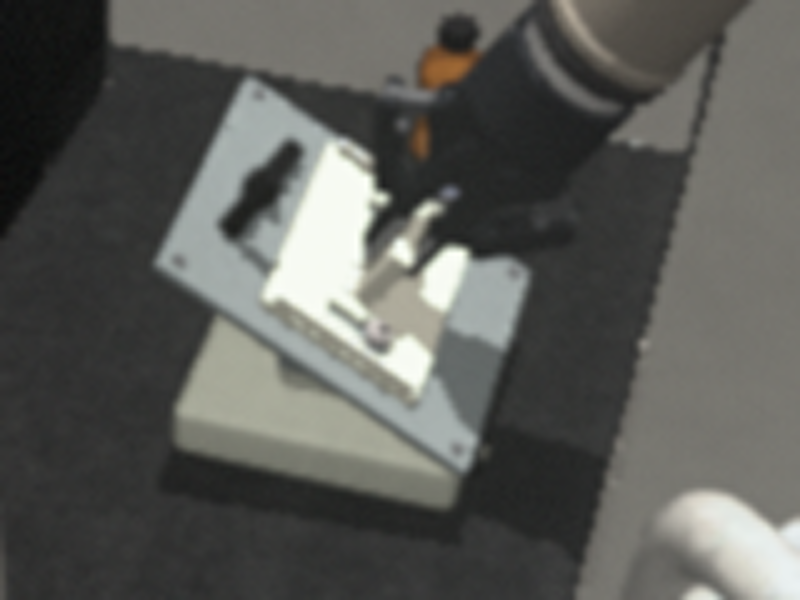

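```bash
python3 - <<'E'
from tgt import *
C=cam("side");f=lambda x,y,z:((proj(C,p[:3]+Rd@np.array([x,y,z]))-[259,108])*5).round(0)
for h in (0,.007,.014):
  print(h,"rim outer bottom",f(.078,.07,h),f(-.022,.07,h),"rim top",f(.078,.07,h+.008),f(-.022,.07,h+.008), "far rim top",f(.078,-.07,h+.008),"rib top +y end",f(.028,.03,h+.048))
print("head top",f(.012,.045,.014),"deck corners",f(-.066,.086,0),f(.136,.086,0),f(.136,-.086,0))
W=np.array(bot.camera_params("wrist")["hand_eye"]);print(W.round(3),np.array(bot.camera_params("wrist")["K"]).round(1)[0])
E
```

```text
0 rim outer bottom [253. 306.] [404. 408.] rim top [260. 298.] [412. 400.] far rim top [326. 141.] rib top +y end [396. 261.]
0.007 rim outer bottom [259. 299.] [411. 401.] rim top [267. 291.] [420. 394.] far rim top [333. 133.] rib top +y end [404. 253.]
0.014 rim outer bottom [266. 292.] [419. 395.] rim top [274. 283.] [427. 387.] far rim top [340. 126.] rib top +y end [411. 246.]
head top [378. 330.] deck corners [463. 472.] [154. 265.] [243.  76.]
[[ 0.     0.946  0.324 -0.084]
 [ 0.001 -0.324  0.946 -0.142]
 [ 1.    -0.    -0.001 -0.   ]
 [ 0.     0.     0.     1.   ]] [297.    0.  271.7]
```

Contact is firm, 43 N along the deck normal. A centred head and an unchanged tilt suggest the plate is on the deck and my deck height is a few mm off. I unload and start a short slide, which will tell.

```bash
python3 -m crank '[{"linear":[-0.0015,-0.002,0],"dr":[0,0,0],"hand":-1},{"linear":[-0.0015,-0.002,0],"dr":[0,0,0],"hand":-1},{"linear":[-0.0015,-0.002,0],"dr":[0,0,0],"hand":-1}]'
python3 -c "
from tgt import *
o,R,e=deckpose();print((e*1000).round(1),'F',(R.T@o['contact_force']).round(1),'M',(R.T@o['torque']).round(2))"
python3 -m crank '[{"linear":[0,0,-0.003],"dr":[0,0,0],"hand":-1},{"linear":[0,0,-0.006],"dr":[0,0,0],"hand":-1},{"linear":[0,0,-0.01],"dr":[0,0,0],"hand":-1},{"linear":[0,0,-0.01],"dr":[0,0,0],"hand":-1}]'
python3 - <<'E'
from tgt import *
o,R,e=deckpose();print((e*1000).round(1),'F',(R.T@o['contact_force']).round(1),'M',(R.T@o['torque']).round(2))
im=bot.read_camera("wrist")
cv2.imwrite("pics/10.png",cv2.resize(im[120:270,180:380],(800,600),interpolation=cv2.INTER_CUBIC))
E
```

```text
t: 10.78
eef_pos: [0.4719, -0.3146, 0.1131]
tool_rot: [0.614, -0.356, 0.351, -0.611]
contact_force: [-9.4, 3.2, 11.3]
gripper_width: 0.129
[30.4  5.1 23.7] F [ -3.3 -14.5  -2.5] M [-0.89 -0.04  0.68]
t: 11.12
eef_pos: [0.4654, -0.3158, 0.1093]
tool_rot: [0.614, -0.355, 0.349, -0.612]
contact_force: [-0.5, 1.0, 9.5]
gripper_width: 0.132
[22.8  4.  23.7] F [-0.9 -8.5  4.3] M [0.05 0.03 0.19]
```

View pics/10.png

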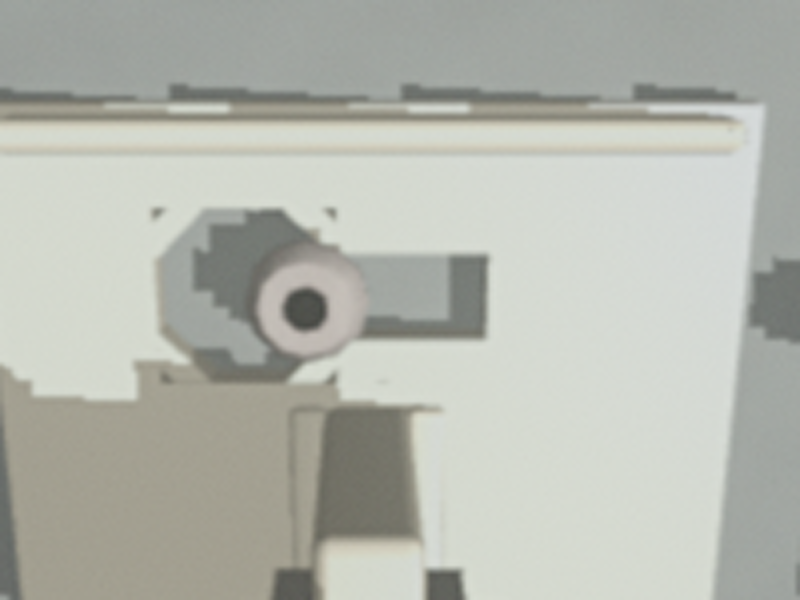

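The head now lies over the slot's edge at crop (312,298), with its full circle visible above the plate. So the plate is on the deck, under the head level, and slides freely. I continue down-slope.

```bash
python3 -m crank '[{"linear":[0,0,-0.004],"dr":[0,0,0],"hand":-1},{"linear":[0,0,-0.008],"dr":[0,0,0],"hand":-1},{"linear":[0,0,-0.012],"dr":[0,0,0],"hand":-1},{"linear":[0,0,-0.016],"dr":[0,0,0],"hand":-1},{"linear":[0,0,-0.016],"dr":[0,0,0],"hand":-1}]'
python3 -c "
from tgt import *
o,R,e=deckpose();print((e*1000).round(1),'F',(R.T@o['contact_force']).round(1))"
python3 -m crank '[{"linear":[0,0,-0.002],"dr":[0,0,0],"hand":-1},{"linear":[0,0,-0.004],"dr":[0,0,0],"hand":-1},{"linear":[0,0,-0.004],"dr":[0,0,0],"hand":-1}]'
python3 -c "
from tgt import *
o,R,e=deckpose();print((e*1000).round(1),'F',(R.T@o['contact_force']).round(1))"
python3 -m crank '[{"linear":[0,0,-0.001],"dr":[0,0,0],"hand":-1},{"linear":[0,0,-0.002],"dr":[0,0,0],"hand":-1},{"linear":[0,0,-0.002],"dr":[0,0,0],"hand":-1}]'
python3 -c "
from tgt import *
o,R,e=deckpose();print((e*1000).round(1),'F',(R.T@o['contact_force']).round(1))"
```

```text
t: 11.58
eef_pos: [0.4512, -0.3162, 0.1012]
tool_rot: [0.614, -0.355, 0.35, -0.612]
contact_force: [-2.7, 0.1, 9.1]
gripper_width: 0.128
[ 6.4  3.7 23.7] F [-0.1 -9.3  2.2]
t: 11.83
eef_pos: [0.4484, -0.3163, 0.0995]
tool_rot: [0.614, -0.355, 0.349, -0.612]
contact_force: [-1.0, -0.3, 9.5]
gripper_width: 0.134
[ 3.1  3.7 23.7] F [ 0.3 -8.7  3.9]
t: 12.08
eef_pos: [0.4479, -0.3163, 0.0993]
tool_rot: [0.614, -0.355, 0.349, -0.612]
contact_force: [2.9, 0.0, 11.6]
gripper_width: 0.128
[ 2.7  3.7 23.8] F [ 0.1 -8.5  8.4]
```

```bash
python3 -m crank '[{"linear":[0,0,-0.001],"dr":[0,0,0],"hand":-1},{"linear":[0,0,-0.002],"dr":[0,0,0],"hand":-1},{"linear":[0,0,-0.002],"dr":[0,0,0],"hand":-1}]'
python3 - <<'E'
from tgt import *
o,R,e=deckpose();print((e*1000).round(1),'F',(R.T@o['contact_force']).round(1))
im=bot.read_camera("wrist");cv2.imwrite("pics/11w.png",im)
for n in ("catch_peg","catch_pivot","screw_left","keyhole_left"):
  r=bot.place_of("wrist",n);print(n,r[:1])
E
```

```text
t: 12.33
eef_pos: [0.4478, -0.3163, 0.0994]
tool_rot: [0.615, -0.354, 0.348, -0.613]
contact_force: [5.2, -0.4, 15.2]
gripper_width: 0.129
[ 2.6  3.6 23.9] F [  0.5 -10.5  12.2]
catch_peg [{'xy': [514.6, 226.8], 'score': 0.88}]
catch_pivot []
screw_left [{'xy': [293.3, 189.4], 'score': 0.77}]
keyhole_left []
```

The plate is home: it stops at 28 mm of travel with the push force rising. I release and retreat, and work out the peg position and the box clearance.

```bash
python3 -m crank '[{"linear":[0,-0.0005,0.003],"dr":[0,0,0],"hand":-1},{"linear":[0,-0.0005,0.003],"dr":[0,0,0],"hand":-0.3},{"linear":[0,-0.0005,0.003],"dr":[0,0,0],"hand":-0.3},{"linear":[0,-0.0005,0.003],"dr":[0,0,0],"hand":-0.3},{"linear":[0,-0.03,0.003],"dr":[0,0,0],"hand":-0.3},{"linear":[0,-0.065,0.003],"dr":[0,0,0],"hand":-0.3},{"linear":[0,-0.1,0.003],"dr":[0,0,0],"hand":-0.3},{"linear":[0,-0.1,0.003],"dr":[0,0,0],"hand":-0.3}]'
python3 - <<'E'
from tgt import *
from fit import *
pc=p.copy();pc[:3]+=Rd@np.array([.0037,.003,.005]);np.save("deck2.npy",pc)
def dray(C,uv,z):
    K,R,t=C;d=R.T@np.linalg.solve(K,[*uv,1]);o=-R.T@t;n=Rd[:,2];s=(z-n@(o-pc[:3]))/(n@d);return Rd.T@(o+s*d-pc[:3])
W=lambda e,R:cam("wrist",dict(eef_pos=e,tool_rot=np.roll(Ro.from_matrix(R).as_quat(),1)))
print("peg from home view",dray(W([.4478,-.3163,.0994],Rt),(514.6,226.8),.036).round(4))
R2=np.array([[0,0,1],[-1,0,0],[0,-1,0.]]);R5=np.array([[1,0,0],[0,0,1],[0,-1,0.]])
print("box corner",tri([(W([.4786,-.0106,.2317],R2),(450,247)),(W([.4899,-.0746,.3552],R5),(190,291))]))
o,R,e=deckpose();print((e*1000).round(1),o["gripper_width"])
im=bot.read_camera("wrist");cv2.imwrite("pics/12w.png",im);C=cam("wrist",o)
for n,z in (("catch_peg",.036),("catch_pivot",0),("screw_left",0),("screw_right",0),("keyhole_left",0),("keyhole_right",0),("carrier_grip",.03)):
  r=bot.place_of("wrist",n);print(n,r and (r[0]["xy"],round(r[0]["score"],2),(dray(C,r[0]["xy"],z)*1000).round(1)))
E
```

```text
t: 13.25
eef_pos: [0.3935, -0.3171, 0.1879]
tool_rot: [-0.612, 0.356, -0.349, 0.614]
contact_force: [0.7, 0.6, -0.5]
gripper_width: 0.352
peg from home view [0.1083 0.0372 0.036 ]
box corner (array([ 1.34639615, -0.53772616, -0.94954643]), [[-0.0, -0.0], [0.0, 0.0]])
[ -0.2   2.9 127.7] 0.35150125573250957
catch_peg ([413.9, 176.6], 0.94, array([107.1,  37.5,  36. ]))
catch_pivot ([386.4, 206.6], 0.83, array([103.3,   1.8,   0. ]))
screw_left ([288.7, 157.3], 0.65, array([11.3, 47.9, -0. ]))
screw_right ([287.7, 252.0], 0.74, array([ 11.6, -44.6,  -0. ]))
keyhole_left ([255.0, 159.0], 0.68, array([-18.4,  46.5,   0. ]))
keyhole_right ([258.9, 252.7], 0.56, array([-16.8, -45.2,  -0. ]))
carrier_grip ([276.1, 218.9], 0.61, array([-0.3,  0.9, 30. ]))
```

View pics/12w.png

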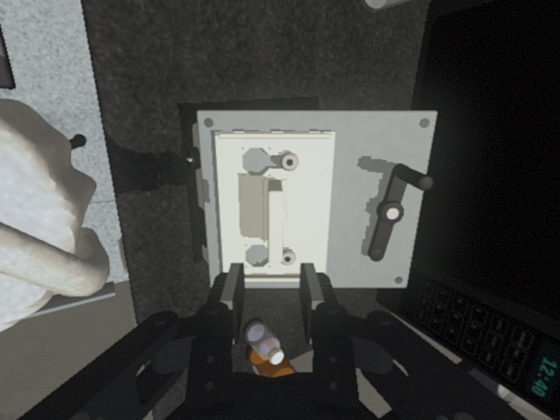

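The plate is home: heads at (290,162) and (289,258) lie at the slot ends, the keyhole wide ends are down-slope and the rib is free. The catch is open with its peg tip at (427,183) and boss at (392,213). Networks and corrected deck agree to about 2 mm. Now the peg.

```bash
sed -i 's/deck.npy/deck2.npy/' tgt.py; cat >> tgt.py <<'E'
def go(x,y,z):
    o,R,e=deckpose();T=p[:3]+Rd@np.array([x,y,z])
    print("tcp deck mm",(e*1000).round(1),"linear",(R.T@(T-o["eef_pos"])).round(4),"dr",np.degrees(Ro.from_matrix(R.T@Rt).as_rotvec()).round(2),"F",(R.T@o['contact_force']).round(1),"w",round(o["gripper_width"],2),"t",round(o["t"],2))
E
python3 - <<'E'
from tgt import *
C=cam("side")
for uv in ((281,118),(259,155)): print("box base",ray(C,uv,0).round(3))
o,_=state();C=cam("wrist",o)
for uv in ((440,10),(415,280)): print("base from wrist",ray(C,uv,0).round(3))
print("closed peg world",p[:3]+Rd@[.14,0,.036])
go(.1075,.0365,.075)
E
```

```text
box base [ 0.722 -0.597  0.   ]
box base [ 0.725 -0.39   0.   ]
base from wrist [ 0.769 -0.089  0.   ]
base from wrist [ 0.829 -0.538  0.   ]
closed peg world [ 0.56145817 -0.31538208  0.18477374]
tcp deck mm [ -5.    2.8 117.3] linear [-0.0341  0.0421  0.1125] dr [ 0.1  -0.22 -0.06] F [ 0.3 -0.4  0.2] w 0.35 t 13.65
```

```bash
python3 -m crank '[{"linear":[-0.01,0.005,0.03],"dr":[0,0,0],"hand":-0.3},{"linear":[-0.02,0.015,0.06],"dr":[0,0,0],"hand":-0.3},{"linear":[-0.03,0.025,0.09],"dr":[0,0,0],"hand":-0.3},{"linear":[-0.034,0.035,0.1125],"dr":[0,0,0],"hand":-0.3},{"linear":[-0.034,0.042,0.1125],"dr":[0,0,0],"hand":-0.3},{"linear":[-0.034,0.042,0.1125],"dr":[0,0,0],"hand":-0.3},{"linear":[-0.034,0.042,0.1125],"dr":[0,0,0],"hand":-0.3}]'
python3 - <<'E'
from tgt import *
go(.1075,.0365,.022)
o,R=state();C=cam("wrist",o);bot.read_camera("wrist");r=bot.place_of("wrist","catch_peg");print(r[:1],proj(C,p[:3]+Rd@np.array([.1075,.0365,.036])),np.round(o["q"],2))
E
```

```text
t: 14.23
eef_pos: [0.5124, -0.2796, 0.202]
tool_rot: [0.613, -0.357, 0.352, -0.61]
contact_force: [-0.1, 0.1, -0.7]
gripper_width: 0.351
tcp deck mm [106.5  36.1  75.5] linear [-0.0004  0.0535  0.0011] dr [ 0.16 -0.23 -0.03] F [-0.1  0.6 -0.5] w 0.35 t 14.23
[{'xy': [275.3, 246.1], 'score': 0.58}] [273.78843461 246.98912557] [ 0.39  0.2   0.17  2.16 -0.75  0.44  1.19]
```

```bash
python3 -m crank '[{"linear":[0,0.015,0.001],"dr":[0,0,0],"hand":-0.3},{"linear":[0,0.035,0.001],"dr":[0,0,0],"hand":-0.3},{"linear":[0,0.05,0.001],"dr":[0,0,0],"hand":-0.3},{"linear":[0,0.053,0.001],"dr":[0,0,0],"hand":-0.3},{"linear":[0,0.053,0.001],"dr":[0,0,0],"hand":-1},{"linear":[0,0.053,0.001],"dr":[0,0,0],"hand":-1},{"linear":[0,0.053,0.001],"dr":[0,0,0],"hand":-1},{"linear":[0,0.053,0.001],"dr":[0,0,0],"hand":-1},{"linear":[0,0.053,0.001],"dr":[0,0,0],"hand":-1}]' 20
python3 -c "
from tgt import *
go(.104+.036*np.cos(1.47),.036*np.sin(1.47),.022)
for a in (1.2,.9,.6,.3,0): print(a,((.036*(np.cos(a)-np.cos(1.47)))).round(4),(.036*(np.sin(a)-np.sin(1.47))).round(4))"
```

```text
t: 15.08
eef_pos: [0.54, -0.2805, 0.1583]
tool_rot: [0.613, -0.356, 0.351, -0.612]
contact_force: [-0.1, -1.9, -5.6]
gripper_width: 0.127
tcp deck mm [108.6  35.2  23.8] linear [-0.0006  0.0018 -0.001 ] dr [ 0.02 -0.24  0.09] F [ 1.9  4.8 -2.9] w 0.13 t 15.08
1.2 0.0094 -0.0023
0.9 0.0188 -0.0076
0.6 0.0261 -0.0155
0.3 0.0308 -0.0252
0 0.0324 -0.0358
```

```bash
python3 -m crank '[{"linear":[0.001,0,0.005],"dr":[0,0,0],"hand":-1},{"linear":[0.003,0,0.01],"dr":[0,0,0],"hand":-1},{"linear":[0.005,0,0.014],"dr":[0,0,0],"hand":-1},{"linear":[0.008,0,0.018],"dr":[0,0,0],"hand":-1},{"linear":[0.0115,0,0.0215],"dr":[0,0,0],"hand":-1},{"linear":[0.015,0,0.0245],"dr":[0,0,0],"hand":-1},{"linear":[0.015,0,0.0245],"dr":[0,0,0],"hand":-1}]'
python3 -c "
from tgt import *
go(.140,0,.022)"
```

```text
t: 15.67
eef_pos: [0.5618, -0.2935, 0.1706]
tool_rot: [0.614, -0.356, 0.352, -0.61]
contact_force: [-4.1, 1.8, 0.7]
gripper_width: 0.127
tcp deck mm [133.5  21.9  23.6] linear [0.0219 0.0015 0.0066] dr [ 0.07 -0.2  -0.13] F [-1.9 -2.7 -3.1] w 0.13 t 15.67
```

```bash
python3 -m crank '[{"linear":[0.004,0,0.0022],"dr":[0,0,0],"hand":-1},{"linear":[0.008,0,0.004],"dr":[0,0,0],"hand":-1},{"linear":[0.012,0,0.005],"dr":[0,0,0],"hand":-1},{"linear":[0.016,0,0.006],"dr":[0,0,0],"hand":-1},{"linear":[0.02,0,0.0063],"dr":[0,0,0],"hand":-1},{"linear":[0.023,0,0.0064],"dr":[0,0,0],"hand":-1},{"linear":[0.024,0,0.0064],"dr":[0,0,0],"hand":-1},{"linear":[0.024,0,0.0064],"dr":[0,0,0],"hand":-1}]'
python3 -c "
from tgt import *
go(.140,0,.022)"
```

```text
t: 16.33
eef_pos: [0.5671, -0.3162, 0.1735]
tool_rot: [0.615, -0.356, 0.352, -0.609]
contact_force: [-5.6, 4.8, 0.9]
gripper_width: 0.127
tcp deck mm [139.2  -0.8  23.4] linear [-0.0008  0.0014  0.0008] dr [ 0.11 -0.18 -0.26] F [-4.9 -3.5 -4.4] w 0.13 t 16.33
```

```bash
python3 -m crank '[{"linear":[0.001,0,0],"dr":[0,0,0],"hand":-1},{"linear":[0.0025,0,0],"dr":[0,0,0],"hand":-1},{"linear":[0.0025,0,0],"dr":[0,0,0],"hand":-1}]'
python3 -c "
from tgt import *
go(.140,0,.022)"
python3 -m crank '[{"linear":[-0.002,0,0],"dr":[0,0,0],"hand":-1},{"linear":[-0.002,0,0],"dr":[0,0,0],"hand":-0.4},{"linear":[-0.002,0,0],"dr":[0,0,0],"hand":-0.4},{"linear":[-0.002,0,0],"dr":[0,0,0],"hand":-0.4},{"linear":[-0.002,-0.02,0],"dr":[0,0,0],"hand":-0.4},{"linear":[-0.002,-0.05,0],"dr":[0,0,0],"hand":-0.4},{"linear":[-0.002,-0.085,0],"dr":[0,0,0],"hand":-0.4},{"linear":[-0.002,-0.115,-0.04],"dr":[0,0,0],"hand":-0.4},{"linear":[-0.002,-0.125,-0.08],"dr":[0,0,0],"hand":-0.4},{"linear":[-0.002,-0.125,-0.1],"dr":[0,0,0],"hand":-0.4}]'
python3 - <<'E'
from tgt import *
go(.04,0,.14)
o,R=state();im=bot.read_camera("wrist");cv2.imwrite("pics/13w.png",im);C=cam("wrist",o)
def dray(C,uv,z):
    K,R,t=C;d=R.T@np.linalg.solve(K,[*uv,1]);o=-R.T@t;n=Rd[:,2];s=(z-n@(o-p[:3]))/(n@d);return Rd.T@(o+s*d-p[:3])
for n,z in (("catch_peg",.036),("catch_pivot",0),("screw_left",0),("screw_right",0),("keyhole_left",0),("keyhole_right",0),("carrier_grip",.03)):
  r=bot.place_of("wrist",n);print(n,r and (r[0]["xy"],round(r[0]["score"],2),(dray(C,r[0]["xy"],z)*1000).round(1)))
E
```

```text
t: 16.58
eef_pos: [0.5672, -0.3171, 0.1735]
tool_rot: [0.616, -0.356, 0.353, -0.608]
contact_force: [-7.3, 7.3, 4.1]
gripper_width: 0.129
tcp deck mm [139.3  -1.7  23.3] linear [-0.0017  0.0013  0.0007] dr [ 0.13 -0.1  -0.41] F [-7.4 -7.1 -4.2] w 0.13 t 16.58
t: 17.42
eef_pos: [0.4166, -0.3213, 0.2343]
tool_rot: [0.613, -0.355, 0.349, -0.613]
contact_force: [-0.9, -0.7, -0.4]
gripper_width: 0.3
tcp deck mm [ 39.2  -4.8 151.3] linear [-0.0049  0.0113  0.0007] dr [-0.22 -0.22  0.24] F [ 0.7 -0.1 -1. ] w 0.3 t 17.42
catch_peg ([381.0, 202.5], 0.57, array([138.1,   3.6,  36. ]))
catch_pivot ([333.8, 195.2], 0.91, array([102.8,   0.8,  -0. ]))
screw_left ([242.5, 151.8], 0.67, array([11.2, 44.9, -0. ]))
screw_right ([245.1, 239.3], 0.68, array([ 10.6, -47.6,  -0. ]))
keyhole_left ([217.1, 151.3], 0.93, array([-13.5,  45.5,  -0. ]))
keyhole_right ([218.7, 234.1], 0.82, array([-17.4, -41.5,  -0. ]))
carrier_grip ([227.7, 207.0], 0.6, array([-1.5, -1.9, 30. ]))
```

```bash
python3 - <<'E'
from tgt import *
o,R=state();im=bot.read_camera("wrist");C=cam("wrist",o)
H=[];K,Rc,t=C
P=K@np.c_[Rc,t];pl=np.c_[Rd[:,:2],p[:3]+Rd[:,2]*.010];Hm=P@np.r_[pl,[[0,0,1]]] # deck plane z=10mm -> px
for m in (bot.cut_out("wrist","catch") or [])[:1]:
    v,u=np.nonzero(m["pixels"]);q=np.linalg.solve(Hm,np.c_[u,v,np.ones(len(u))].T);q=(q[:2]/q[2]).T*1000
    for x in range(50,104,6):
        s=q[(q[:,0]>x)&(q[:,0]<=x+6)]
        if len(s): print(x+3,"y mean",s[:,1].mean().round(1),"width",np.ptp(s[:,1]).round(1),len(s))
    print("score",m["score"],"min x",q[:,0].min())
for c in ("timer","petri_dish","ethanol"):
    bot.read_camera("side") if c=="timer" else 0
    r=bot.place_of("side",c);print(c,r and np.round(ray(cam("side"),r[0]["xy"],0),3))
E
```

```text
timer [0.379 0.194 0.   ]
petri_dish [0.688 0.044 0.   ]
ethanol [ 0.641 -0.091  0.   ]
```

```bash
python3 - <<'E'
from tgt import *
o,R=state();im=bot.read_camera("wrist");K,Rc,t=cam("wrist",o)
P=K@np.c_[Rc,t];Hm=P@np.r_[np.c_[Rd[:,:2],p[:3]+Rd[:,2]*.010],[[0,0,1]]]
# top view: col=(y+60)mm, row=x mm, x 40..130
S=np.array([[0,.001,.0],[.001,0,-.06],[0,0,1]]);g=cv2.cvtColor(im,6)
w=cv2.warpPerspective(g,Hm@S,(120,140),flags=cv2.INTER_LINEAR|cv2.WARP_INVERSE_MAP)
for x in range(44,150,5):
    d=np.nonzero(w[min(x,139)]<60)[0]-60;d=d[abs(d)<50];print(x,(d.min(),d.max(),len(d)) if len(d) else None, int(np.median(w[min(x,139)])))
E
```

```text
44 None 225
49 None 188
54 None 175
59 None 174
64 None 173
69 None 173
74 None 172
79 None 170
84 None 171
89 None 170
94 None 169
99 None 169
104 None 170
109 None 168
114 (np.int64(2), np.int64(7), 6) 169
119 (np.int64(-1), np.int64(7), 9) 169
124 (np.int64(-2), np.int64(7), 10) 169
129 (np.int64(-2), np.int64(7), 10) 170
134 (np.int64(-49), np.int64(49), 97) 42
139 (np.int64(-49), np.int64(49), 99) 41
144 (np.int64(-49), np.int64(49), 99) 41
149 (np.int64(-49), np.int64(49), 99) 41
```

```bash
python3 - <<'E'
from tgt import *
o,R=state();im=bot.read_camera("wrist");K,Rc,t=cam("wrist",o)
P=K@np.c_[Rc,t];Hm=P@np.r_[np.c_[Rd[:,:2],p[:3]+Rd[:,2]*.010],[[0,0,1]]]
S=np.array([[0,.001,.0],[.001,0,-.06],[0,0,1]]);g=cv2.cvtColor(im,6)
w=cv2.warpPerspective(g,Hm@S,(120,140),flags=cv2.INTER_LINEAR|cv2.WARP_INVERSE_MAP)
for x in range(46,134,8): print(x,' '.join(f"{v}" for v in w[x,30:90:3]))
E
```

```text
46 226 226 226 226 226 225 226 226 226 226 227 226 226 226 226 226 226 226 225 226
54 175 176 176 175 174 175 175 175 174 109 92 91 89 128 172 177 178 178 177 177
62 175 174 172 171 173 174 175 177 122 93 95 98 91 99 171 176 176 177 174 175
70 172 174 174 173 173 173 172 175 119 86 88 89 86 97 175 173 174 175 172 172
78 168 170 170 170 171 174 172 173 116 84 85 84 85 94 149 174 174 172 173 174
86 171 170 169 169 171 171 172 173 113 81 81 83 83 91 154 161 173 173 171 170
94 169 169 169 169 169 169 169 170 100 70 72 69 66 83 119 167 172 172 172 173
102 170 171 170 169 171 169 155 69 151 201 204 176 77 72 73 167 171 171 171 172
110 168 168 169 168 168 169 169 120 71 91 105 81 83 88 119 167 170 171 170 169
118 166 166 169 167 168 169 171 172 95 73 63 56 56 84 116 169 170 171 169 168
126 169 169 170 170 170 170 170 172 91 63 53 54 53 88 171 170 170 169 168 169
```

In the rectified wrist view the nose lies at constant y from x = 54 to 94 mm, so the catch is closed and straight. The plate is home, the bystanders have not moved and the gripper is clear. I hand in.

```bash
python3 -c "
from station import bot
print(bot.hand_in())"
```

```text
the job is handed in; nothing more can be done
None
```

I mounted the plate on the deck, slid it home and closed the catch behind it, then let go and handed the job in; no verdict is reported. The clock read 17.4 s at the last move; the remaining checks were only a few camera calls.

**How it went:** I gripped the plate by its rib and lowered it until both screw heads were in the wide ends of the keyholes. It slid 28 mm down-slope to its stop, where the push force rose to 12 N with no further movement. I then pinched the catch peg, swung it round until it stopped, released it and backed off.

**Last checks:**
- **Plate:** the camera networks put its grip point within about 2 mm of home. A picture taken just after the plate was released showed both screw heads at the slot ends.
- **Catch:** rectified wrist-camera pixel values show the nose running straight down the slope, at about 0 rad. The network's peg position suggested about 0.1 rad. Both are within the 0.2 rad limit.
- **Bystanders:** the timer, dish and bottle are within about 10 mm of where they were first measured, which is the noise of that measurement.
- **Gripper:** it stood clear of everything, and the force reading was about zero.

**What disagreed or failed:**
- My first deck fit was about 4 mm off in the plane and 5–7 mm too low. The plate therefore met the deck early and was pressed with 43 N for a moment before I unloaded it. I corrected the fit from that contact.
- I could not view a final picture because the 12-picture limit was reached.
- The network did not find the catch as a whole in the last view, so I checked the nose from the pixel values instead.

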